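# Batch long nuts with the trip bucket

## Task

Finish a batch of three long coupling nuts on the trip bucket, where one already stands in the upright green bucket: take two from the blue tray, one at a time, and set them down gently, standing beside it along the bucket floor, so that the weight of the third trips the bucket and it dumps all three into the pan. Then swing the empty bucket back by its red handle and lower it gently, without a slam, until it rests upright on its stop again. Leave the last nut standing in its tray and everything else on the bench where it is.

Things in the scene. Friction and masses are not known exactly. Their poses are not given: they have to be found in the camera images.
- nut0_center (a point): centre of a hexagonal steel long coupling nut, 30 mm across flats, 34.6 mm across corners, 60 mm tall, 0.25 kg, standing on end in a shallow blue tray (190 mm square, 4 mm floor, rim 14 mm high, three nuts about 80 mm apart). z is its long axis; one pair of flats faces +-y, the others at 60 degree steps
- nut1_center (a point): centre of a hexagonal steel long coupling nut, 30 mm across flats, 34.6 mm across corners, 60 mm tall, 0.25 kg, standing on end in a shallow blue tray (190 mm square, 4 mm floor, rim 14 mm high, three nuts about 80 mm apart). z is its long axis; one pair of flats faces +-y, the others at 60 degree steps
- nut2_center (a point): centre of a hexagonal steel long coupling nut, 30 mm across flats, 34.6 mm across corners, 60 mm tall, 0.25 kg, standing on end in a shallow blue tray (190 mm square, 4 mm floor, rim 14 mm high, three nuts about 80 mm apart). z is its long axis; one pair of flats faces +-y, the others at 60 degree steps
- nut3_center (a point): centre of the like nut that already stands in the bucket, on its floor, 34 to 52 mm towards -x from the middle of the floor, leaving room for two more beside it. z is its long axis; one pair of flats faces +-y, the others at 60 degree steps
- bucket (a joint): tilt of the trip bucket, rad: 0 = upright on its rear stop, 1.85 = fully dumped on its front stop. A free-swinging rocker with yellow counterweights: empty, it falls back to 0 from below about 0.65 and forward to 1.85 from above it, and stays at either end. Upright it holds two nuts standing on its floor and trips under a third, or, with two in, under a 1.5 N push or a nut dropped in
- bucket_floor (a point): middle of the upper face of the green bucket's floor; turns with the bucket. x: along the bucket, parallel to the pivot axis; y: to the dump side; z: up when upright. The flat floor is 150 (x) by 46 (y) mm, the bucket 65 mm deep; its rear (-y) wall flares 30 and its front wall 35 degrees outward, so the mouth is 150 by 129 mm. Walls 4 mm. Upright, the floor is 190 mm above the bench
- handle (a point): middle of the bucket's red handle, a round bar 17 mm thick parallel to the pivot axis, 160 mm long between two side arms; turns with the bucket, 150 mm from the pivot. Bucket upright: 141 mm behind (-y) and 51 mm above the pivot; dumped: 88 mm ahead of and 121 mm above it. All the way the bar's middle is free from above, with 45 mm clear on both sides. Moving it takes under 5 N
- pivot (a point): point on the pivot axis midway between the two uprights of the stand, 190 mm above the bench; fixed. Its x is the pivot axis, +y the side to which the bucket dumps, z up. The uprights stand 112 mm to either side, their heads reach 43 mm above the pivot
- pan_in (a point): middle of the inner floor of the open catch pan under the dump side, 4 mm above the bench; same axes as the pivot. Inside 196 mm (x) by 208 mm (y); walls 65 mm high over the bench; fixed
- brush_mid (a point): wire brush with a wooden back, 240 x 30 x 42 mm high, lying bristles down; the point is its middle, 20 mm up. To be left alone
- tape_mid (a point): roll of yellow tape lying flat, 104 mm across, 24 mm high; the point is its middle. To be left alone
- hammer_mid (a point): chipping hammer with a wooden handle, about 240 mm long, lying flat; the point lies on the handle's axis, 13 mm up. To be left alone
- offcut_mid (a point): dark round tube offcut standing on end, 42 mm across, 75 mm high; the point is its middle. To be left alone
- square_mid (a point): square steel tube offcut lying on a side, 70 x 40 x 40 mm; the point is its middle. To be left alone
Mind the look-alikes: they are no part of the job. What is shaped like the part that bears nut2_center but orange is not meant.

How it is judged:
By the outcome, as a careful person would: the job done as asked, in the order asked, and still so for the second after the job is handed in, with the robot touching nothing.
It also fails if it takes over 67 s, if anything falls off the work surface, if the arm or the gripper's body presses on something with over 40 N, if the wrist force passes 120 N, or if a joint passes its speed limit or range.

## Robot

A 6-joint arm with a two-finger parallel gripper is mounted at the origin on the work surface. World frame = base frame: x ahead of the robot, y to its left, z up, the work surface at z = 0. Lengths are in m, angles in rad, forces in N, time in s.
With the tool pointing down it reaches from about 0.35 to 0.975 m from the base axis. Payload 4.9 kg.
Tool frame: the origin (TCP) lies midway between the tips of the shut fingers; the grasp point (between the pads) lies 19 mm behind it; z points along the fingers, y is the line along which they close (so a half turn about z gives the same grasp; the last joint's range is limited). The gripper opens to 85 mm and grips with 20 to 120 N. Pads are 22 mm wide; open, the fingers measure 114 mm over their backs; the gripper's body (76 mm by 85 mm) begins 54 mm behind the grasp point. The pads swing forward as they close: fully open they stand 13 mm farther back than shut.
Start: joints at [0.984, 0.053, 1.613, -0, 1.476, -0.119], TCP at [0.282, 0.558, 0.231] pointing down, gripper open.
Joint ranges: [-3.01, 3.01], [-1.01, 2.22], [0.06, 2.58], [-1.02, 4.17], [0.09, 2.62], [-3.14, 3.14]. Speed limits (rad/s): [2.57, 2.57, 3.14, 3.14, 3.14, 3.14].

## Interface

Orientations are given as a unit quaternion [w, x, y, z].
In Python, from plant import * gives the robot as it stands.
- The arm moves only by the tool jog_arm, never from a script. Its argument "targets" is a list of rows, each a list of 3 entries, a list of its own where there are three numbers: the shift along the tool's x, y, z in units of 25 mm (1.0 is 25 mm), then the turn, a rotation vector about the tool's x, y, z in units of 8 degrees (1.0 is 8 degrees), then the opening in per cent of the stroke, from 0 (shut) to 100 (fully open). A call has 1 to 8 rows; each row is the pose to reach, as a shift and turn from the pose commanded when the call began, along the tool's axes at that moment; what a row does not reach only later rows make up. A row lasts 1/8 s, in which the tool goes at most 62.5 mm and 10.7 degrees, less where a joint would pass 70% of its speed; a pose out of reach is approached as far as the arm can. A call with a gripper value outside its range is refused whole. The fingers move at their own pace and stop on an object; the grip force is fixed at half the most. Time passes only in rows, so rows that repeat a pose let the fingers close. It gives the time, the measured TCP pose, the force, the opening and the grip force at its end, in the units of the state.
- state(): the state, without advancing time (a new reading comes with each control period).
- grab_frame(name): name is "side" or "top" or "wrist"; returns (picture, depth): 420x560x3 uint8, red, green, blue; 420x560 float32, m along the optical axis (not along the pixel's ray), 0 where there is no reading.
- camera_params(name): a dict with "fovy" (degrees; the focal length in pixels is half the picture's height over the tangent of half this angle, whatever the lens; pixels are square), "cx", "cy" (the principal point, pixels), "rvec" (rotation vector, rad) and "tvec" (3), from world to camera coordinates, as OpenCV has them; the wrist camera has in their place "hand_eye" (4x4, takes a point from camera to tool coordinates, whose origin is the TCP and whose axes are the flange's). Camera axes: x right, y down, z forward; pixel columns grow to the right and rows downward; lengths in m; the calibration is good to about 2 mm. A picture is of the moment at which its call begins: read the wrist's pose just before it. camera_params takes no time and is no camera call.
- job_done(): hands the job in; it is judged then, once.
The state is a dict: "time": time; "joint_pos": joint angles; "joint_vel": joint speeds; "joint_efforts": joint torques, N m; "tool_pos": TCP position; "tool_rot": TCP orientation; "contact_force": force on the tool from outside, world axes, zero at the start; "ft_torque": the same for the moment, N m; "gripper_width": opening from 0.0 (shut) to 1.0 (fully open); "grasp_force": force on a finger pad.
Only numpy, scipy, OpenCV 4.12 (cv2) and the standard library are available. Lean on these libraries where they do the work, as an engineer would, in place of code of your own. Each camera call takes 0.05 s, during which the arm holds its last target. There are 200 camera calls.

## Working session

There is one attempt and no reset: what is moved stays moved. The work goes in short steps, Python scripts to look and compute and a tool call to move; the robot and the scene stay as the last step left them, time stands still between calls to the robot, and variables do not carry over. Pictures are saved under pics/ and viewed, at most 10 in all, crops included, and the job is handed in when it is done.

Besides the shell and the picture viewer there is one more tool, called after "Request:" as name([rows], argument=value, ...), one row to a line, values as JSON. jog_arm: Moves the arm, as the interface text tells. Its arguments: {"type":"object","properties":{"targets":{"type":"array"}},"required":["targets"]}

```bash
ls; mkdir -p pics; cat > h.py <<'E'
from plant import *
import numpy as np, cv2
from scipy.spatial.transform import Rotation as R
def cloud(name):
    s=state(); im,d=grab_frame(name); p=camera_params(name)
    H,W=d.shape; f=H/2/np.tan(np.radians(p["fovy"])/2)
    v,u=np.mgrid[:H,:W]
    c=np.stack([(u-p["cx"])/f*d,(v-p["cy"])/f*d,d],-1)
    if "rvec" in p:
        Rm=cv2.Rodrigues(np.array(p["rvec"],float))[0]; P=(c-np.array(p["tvec"]).ravel())@Rm
    else:
        h=np.array(p["hand_eye"]); q=s["tool_rot"]; Rt=R.from_quat([q[1],q[2],q[3],q[0]]).as_matrix()
        P=(c@h[:3,:3].T+h[:3,3])@Rt.T+s["tool_pos"]
    P[d==0]=np.nan
    return im,P
def save(im,n): cv2.imwrite("pics/"+n,im[...,::-1])
def units(target,yaw=None):
    s=state(); q=s["tool_rot"]; Rt=R.from_quat([q[1],q[2],q[3],q[0]])
    return np.round(Rt.inv().apply(np.array(target)-s["tool_pos"])/.025,2)
E
python3 - <<'E'
from h import *
for n in("top","side"):
    im,P=cloud(n); save(im,n+"0.png"); np.savez("/tmp/%s.npz"%n,im=im,P=P)
print({k:np.round(v,3) if not isinstance(v,str) else v for k,v in state().items()})
print(camera_params("wrist"))
E
```

```text
pics
{'time': np.float64(0.1), 'joint_pos': array([ 0.984,  0.053,  1.614,  0.   ,  1.476, -0.119]), 'joint_vel': array([ 0.001,  0.   , -0.005, -0.001, -0.002, -0.001]), 'joint_efforts': array([ 1.0000e-03, -3.9490e+01, -3.7136e+01, -0.0000e+00,  4.0000e-03,
        0.0000e+00]), 'tool_pos': array([0.281, 0.557, 0.23 ]), 'tool_rot': array([-0.   ,  0.232,  0.973, -0.001]), 'contact_force': array([ 0.456,  0.368, -0.052]), 'ft_torque': array([-0.011,  0.034,  0.019]), 'grasp_force': np.float64(0.0), 'gripper_width': np.float64(1.001)}
{'fovy': 69.17197812688029, 'cx': 281.3177159339202, 'cy': 209.179773609912, 'hand_eye': array([[ 5.05624397e-04, -9.60591363e-01, -2.77963985e-01,
         7.11060342e-02],
       [ 9.99999467e-01,  2.35395064e-04,  1.00554632e-03,
         8.33788675e-04],
       [-9.00487759e-04, -2.77964345e-01,  9.60590970e-01,
        -1.42136624e-01],
       [ 0.00000000e+00,  0.00000000e+00,  0.00000000e+00,
         1.00000000e+00]])}
```

View pics/top0.png

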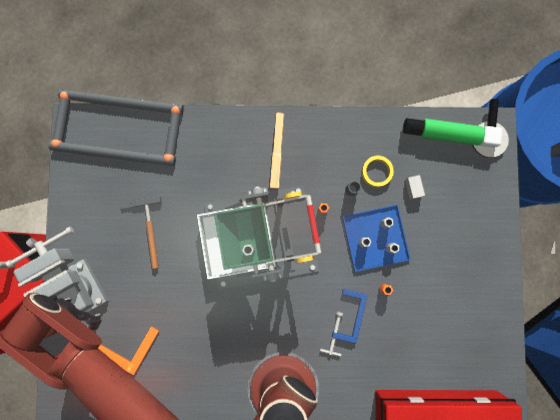

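View pics/side0.png

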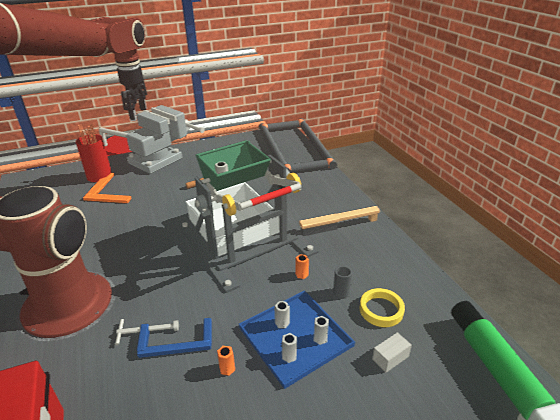

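The top view shows three grey nuts in the blue tray at (388,222), (366,242) and (394,248), and nut3 in the green bucket at (248,250). The red handle runs from (310,206) to (318,252). The orange nuts at (323,208) and (387,290) are the decoys, since they are the wrong colour and not in the tray.

```bash
python3 - <<'E'
from h import *
D=np.load("/tmp/top.npz"); im,P=D["im"],D["P"]
r3=lambda a:np.round(a,4).tolist()
for n,(u,v) in dict(nA=(388,222),nB=(366,242),nC=(394,248),n3=(248,250)).items():
    w=P[v-14:v+15,u-14:u+15].reshape(-1,3); zt=np.nanpercentile(w[:,2],98)
    zt = np.nanmax(np.where(w[:,2]<0.4,w[:,2],np.nan))
    q=w[w[:,2]>zt-.008]; print(n,r3(zt),r3((np.nanmax(q,0)+np.nanmin(q,0))/2),r3(np.ptp(q,0)),len(q))
hsv=cv2.cvtColor(im,cv2.COLOR_RGB2HSV)
red=((hsv[...,0]<8)|(hsv[...,0]>174))&(hsv[...,1]>150)&(hsv[...,2]>90)
m=np.zeros_like(red); m[195:262,300:328]=1
q=P[red&m]; q=q[np.isfinite(q[:,2])&(q[:,2]>.15)]; c=q.mean(0); U,S,V=np.linalg.svd(q-c); t=(q-c)@V[0]
print("handle",r3(c),r3(V[0]),r3([t.min(),t.max()]),r3(c+V[0]*(t.min()+t.max())/2),len(q), "top z",r3(np.nanmax(q[:,2])))
# bucket floor patch, tray
g=(hsv[...,0]>60)&(hsv[...,0]<90)&(hsv[...,1]>70); m[:]=0; m[195:285,195:280]=1
q=P[g&m]; f=q[abs(q[:,2]-.19)<.004]; print("floor",len(f)); 
b=cv2.minAreaRect((f[:,:2]*1000).astype(np.float32)); print(b)
r=q[q[:,2]>.235]; print("rim?",cv2.minAreaRect((r[:,:2]*1000).astype(np.float32)))
b=(hsv[...,0]>100)&(hsv[...,0]<125)&(hsv[...,1]>120); m[:]=0; m[200:280,338:415]=1
q=P[b&m]; q=q[np.isfinite(q[:,2])]; print("tray",cv2.minAreaRect((q[:,:2]*1000).astype(np.float32)),np.median(q[:,2]))
for n,(u,v) in dict(upr1=(258,190),upr2=(290,195),yel1=(293,194),yel2=(305,259)).items(): print(n,r3(P[v,u]))
cv2.imwrite("pics/crop1.png",cv2.resize(im[180:290,190:420,::-1],None,fx=3.4,fy=3.4,interpolation=cv2.INTER_CUBIC))
E
```

```text
nA 0.0716 [0.5435, -0.3361, 0.0677] [0.026, 0.0264, 0.0079] 45
nB 0.0709 [0.4786, -0.2626, 0.067] [0.0258, 0.0304, 0.0079] 47
nC 0.0718 [0.4584, -0.3545, 0.0678] [0.0289, 0.0269, 0.0079] 41
n3 0.2651 [0.4168, 0.0929, 0.2613] [0.0115, 0.0638, 0.0076] 46
handle [0.5252, -0.0811, 0.2482] [-0.9823, -0.187, -0.005] [-0.0539, 0.0532] [0.5256, -0.0811, 0.2482] 179 top z 0.2557
floor 65
((447.5501403808594, 103.25355529785156), (65.560302734375, 43.77445983886719), 12.110274314880371)
rim? ((489.0094299316406, 112.45123291015625), (156.70655822753906, 131.23223876953125), 10.710433959960938)
tray ((495.79339599609375, -309.6260681152344), (191.17147827148438, 196.20822143554688), 12.406380653381348) 0.0046802697669892385
upr1 [0.6251, 0.0776, 0.2095]
upr2 [0.6064, -0.0156, 0.2489]
yel1 [0.6088, -0.024, 0.2529]
yel2 [0.4261, -0.0586, 0.2557]
```

View pics/crop1.png

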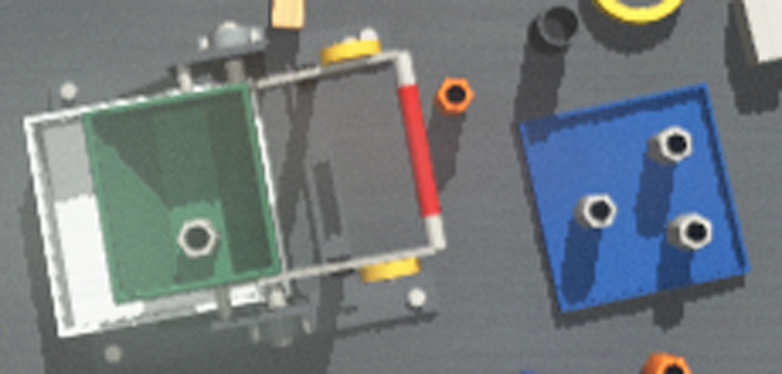

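The enlarged crop confirms it: the three grey hex nuts stand in the blue tray at crop pixels (598,210), (676,144) and (694,232), and nut3 is at (197,238). The orange ones lie outside the tray. The bucket yaw is about 10.75°. I'll go up and over to the tray.

Request:
jog_arm([
  [[0,0,-4],[0,0,0],100],
  [[-4,-4.6,-4.4],[0,0,0],100],
  [[-23.5,-27,-4.4],[0,0,0],100],
  [[-23.5,-27,-4.4],[0,0,0],100],
  [[-23.5,-27,-4.4],[0,0,0],100],
  [[-23.5,-27,-4.4],[0,0,0],100],
  [[-23.5,-27,-4.4],[0,0,0],100],
  [[-23.5,-27,-4.4],[0,0,0],100],
])

```text
time: 1.1
tool_pos: [0.3885, 0.1348, 0.3251]
tool_rot: [0.0, 0.232, 0.973, 0.0]
contact_force: [1.2, 0.0, -0.1]
gripper_width: 1.0
grasp_force: 0.0
```

```bash
python3 -c "
from h import *
s=state();print(s['tool_pos'],s['tool_rot'],s['time'],units([.49,-.31,.25]))"
```

```text
[0.3884514  0.13484062 0.32508688] [1.39420972e-04 2.31529614e-01 9.72827846e-01 2.93996640e-05] 1.1 [-11.64 -14.06   3.  ]
```

Request:
jog_arm([
  [[-2,-2.3,0],[0,0,0],100],
  [[-4,-4.7,0],[0,0,0],100],
  [[-6,-7,0],[0,0,0],100],
  [[-11.2,-13.6,3],[0,0,0],100],
  [[-11.2,-13.6,3],[0,0,0],100],
  [[-11.2,-13.6,3],[0,0,0],100],
  [[-11.2,-13.6,3],[0,0,0],100],
  [[-11.2,-13.6,3],[0,0,0],100],
])

```text
time: 2.1
tool_pos: [0.4842, -0.2953, 0.2473]
tool_rot: [-0.002, 0.234, 0.972, 0.001]
contact_force: [-0.7, -0.4, -0.5]
gripper_width: 0.999
grasp_force: 0.0
```

```bash
cat >> h.py <<'E'
def nuts(P,zt):
    "upright nuts: mask of top face by height, hex fit -> centre, flat-normal yaw (mod 60)"
    m=((abs(P[...,2]-zt)<.006)).astype(np.uint8)
    n,l,st,_=cv2.connectedComponentsWithStats(m); out=[]
    for i in range(1,n):
        if st[i,4]<80: continue
        q=P[l==i][:,:2]*1000; 
        (cx,cy),r=cv2.minEnclosingCircle(q.astype(np.float32))
        th=np.radians(np.arange(0,180,1)); w=np.stack([np.ptp(q@np.array([np.cos(t),np.sin(t)])) for t in th])
        ws=w[:60]+w[60:120]+w[120:180]
        k=int(np.argmin(ws)); hull=cv2.convexHull(q.astype(np.float32)); M=cv2.moments(hull)
        out.append((np.round([M['m10']/M['m00'],M['m01']/M['m00']],1),r.__round__(1),k,w[[k,k+60,k+120]].round(1),st[i,4]))
    return out
E
python3 - <<'E'
from h import *
im,P=cloud("wrist"); save(im,"w1.png"); np.savez("/tmp/w1.npz",im=im,P=P)
s=state();print(s['tool_pos'],s['tool_rot'],s['time'])
for o in nuts(P,.064):print(o)
E
```

```text
[ 0.48441443 -0.29525685  0.24769707] [-1.81918878e-03  2.33261910e-01  9.72412085e-01  5.56614175e-04] 2.15
(array([427. , -23.2]), 8.0, 36, array([14.6,  3.5, 14.5]), np.int32(174))
(array([ 325.8, -331.6]), 16.9, 58, array([29.4, 29.9, 29.9]), np.int32(815))
(array([ 478.7, -263. ]), 17.1, 6, array([30.4, 29.8, 30. ]), np.int32(677))
(array([ 459.4, -353.7]), 17.0, 33, array([30. , 30.3, 29.3]), np.int32(643))
(array([ 587.9, -126.9]), 16.5, 1, array([30.4, 30.1, 29.8]), np.int32(570))
(array([ 542.3, -336.2]), 16.9, 32, array([30.5, 30.1, 29. ]), np.int32(562))
```

View pics/w1.png

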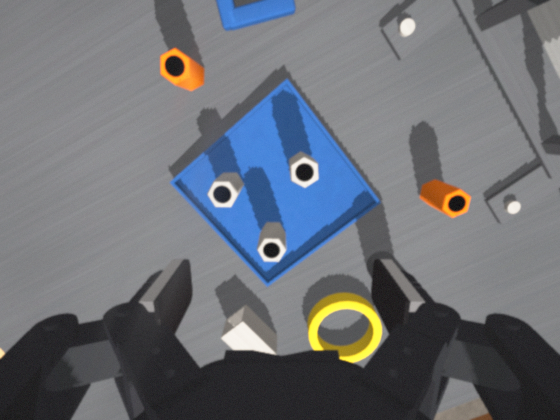

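The wrist view shows nut B at (305,172), C at (222,193) and A at (271,249) in the tray, with the decoys outside it at (180,68) and (447,200). The measured widths of 30 mm and the tray spacing match the description.

```bash
cat >> h.py <<'E'
def go(target,phi=None):
    s=state(); q=s["tool_rot"]; Rt=R.from_quat([q[1],q[2],q[3],q[0]]); u=units(target)
    y=Rt.as_matrix()[:,1]; print("t",s["time"],"pos",s["tool_pos"].round(4),"phi",np.degrees(np.arctan2(y[1],y[0])).round(2),"F",s["contact_force"].round(1),"w",round(float(s["gripper_width"]),3))
    rv=[0,0,0]
    if phi is not None:
        p=np.radians(phi); M=np.array([[-np.sin(p),np.cos(p),0],[np.cos(p),np.sin(p),0],[0,0,-1]]).T
        rv=(Rt.inv()*R.from_matrix(M)).as_rotvec(degrees=True)/8
    print("shift",u,"turn",np.round(rv,2))
E
python3 -c "
from h import *
go([.4787,-.263,.1],66); go([.4787,-.263,.03],66)"
```

```text
t 2.15 pos [ 0.4844 -0.2953  0.2477] phi 63.02 F [-1.6 -1.9 -0.2] w 0.996
shift [0.77 1.04 5.91] turn [ 0.   -0.03 -0.37]
t 2.15 pos [ 0.4844 -0.2953  0.2477] phi 63.02 F [-1.6 -1.9 -0.2] w 0.996
shift [0.76 1.04 8.71] turn [ 0.   -0.03 -0.37]
```

Request:
jog_arm([
  [[0.76,1.04,2],[0,-0.03,-0.37],75],
  [[0.76,1.04,4],[0,-0.03,-0.37],75],
  [[0.76,1.04,5.5],[0,-0.03,-0.37],75],
  [[0.76,1.04,5.5],[0,-0.03,-0.37],75],
  [[0.76,1.04,5.5],[0,-0.03,-0.37],75],
])

```text
time: 2.78
tool_pos: [0.4811, -0.2613, 0.1151]
tool_rot: [0.003, 0.206, 0.979, -0.001]
contact_force: [0.2, -0.1, -0.0]
gripper_width: 0.75
grasp_force: 0.0
```

```bash
python3 -c "
from h import *
go([.4787,-.263,.03],66)"
```

```text
t 2.775 pos [ 0.4811 -0.2613  0.1151] phi 66.2 F [ 0.2 -0.1 -0. ] w 0.75
shift [ 0.09 -0.1   3.41] turn [-0.    0.05  0.03]
```

Request:
jog_arm([
  [[0.09,-0.1,1.5],[0,0.04,0],75],
  [[0.09,-0.1,2.8],[0,0.04,0],75],
  [[0.09,-0.1,3.41],[0,0.04,0],75],
  [[0.09,-0.1,3.41],[0,0.04,0],75],
  [[0.09,-0.1,3.41],[0,0.04,0],20],
  [[0.09,-0.1,3.41],[0,0.04,0],20],
  [[0.09,-0.1,3.41],[0,0.04,0],20],
  [[0.09,-0.1,3.41],[0,0.04,0],20],
])

```text
time: 3.78
tool_pos: [0.4786, -0.2637, 0.0296]
tool_rot: [0.001, 0.207, 0.978, -0.001]
contact_force: [0.3, -0.6, 5.4]
gripper_width: 0.346
grasp_force: 60.3
```

```bash
python3 - <<'E'
from h import *
go([.4787,-.263,.30],66); go([.3,-.03,.33],66)
D=np.load("/tmp/top.npz"); P=D["P"]
print(nuts(P[235:265,235:262],.25))
E
```

```text
t 3.775 pos [ 0.4786 -0.2637  0.0296] phi 66.16 F [ 0.3 -0.6  5.4] w 0.346
shift [ -0.02   0.02 -10.82] turn [-0.    0.01  0.02]
t 3.775 pos [ 0.4786 -0.2637  0.0296] phi 66.16 F [ 0.3 -0.6  5.4] w 0.346
shift [ 10.29   5.65 -12.04] turn [-0.    0.01  0.02]
[(array([450.1, 103.1]), 16.2, 4, array([28.8, 29.2, 29.6]), np.int32(101))]
```

```bash
python3 -c "
from h import *
go([.4934,.1103,.34],100.75)"
```

```text
t 3.775 pos [ 0.4786 -0.2637  0.0296] phi 66.16 F [ 0.3 -0.6  5.4] w 0.346
shift [  5.48  13.91 -12.44] turn [-0.01  0.01 -4.32]
```

Request:
jog_arm([
  [[0,0,-1.5],[0,0,0],20],
  [[0,0,-4],[0,0,0],20],
  [[0,0,-6.5],[0,0,0],20],
  [[0,0,-9],[0,0,0],20],
  [[0,0.5,-11.2],[0,0,0],20],
  [[0,0.5,-12.4],[0,0,0],20],
  [[0,0.5,-12.4],[0,0,0],20],
])

```text
time: 4.65
tool_pos: [0.4835, -0.2519, 0.3404]
tool_rot: [0.002, 0.206, 0.978, -0.001]
contact_force: [-0.7, -0.1, -2.5]
gripper_width: 0.337
grasp_force: 59.9
```

```bash
python3 -c "
from h import *
go([.4934,.1103,.34],100.75)"
```

```text
t 4.65 pos [ 0.4835 -0.2519  0.3404] phi 66.17 F [-0.7 -0.1 -2.5] w 0.337
shift [ 5.49 13.41 -0.02] turn [-0.02  0.02 -4.32]
```

Request:
jog_arm([
  [[0.6,1.4,0],[0,0,-0.6],20],
  [[1.5,3.6,0],[0,0,-1.6],20],
  [[2.4,5.8,0],[0,0,-2.6],20],
  [[3.3,8,0],[-0.01,0.01,-3.6],20],
  [[4.2,10.2,0],[-0.01,0.01,-4.32],20],
  [[5,12.2,0],[-0.01,0.01,-4.32],20],
  [[5.49,13.41,0],[-0.01,0.01,-4.32],20],
  [[5.49,13.41,0],[-0.01,0.01,-4.32],20],
])

```text
time: 5.65
tool_pos: [0.4914, 0.1124, 0.3342]
tool_rot: [-0.004, -0.095, 0.995, 0.001]
contact_force: [-0.4, -0.7, -2.2]
gripper_width: 0.346
grasp_force: 60.4
```

```bash
python3 - <<'E'
from h import *
im,P=cloud("wrist"); save(im,"w2.png"); np.savez("/tmp/w2.npz",im=im,P=P)
go([.4934,.1103,.34],100.75)
for o in nuts(P,.25):print(o)
hsv=cv2.cvtColor(im,cv2.COLOR_RGB2HSV); g=(hsv[...,0]>60)&(hsv[...,0]<90)&(hsv[...,1]>70)
q=P[g]; a=np.radians(10.75); ex=np.array([np.cos(a),np.sin(a)]); ey=np.array([-ex[1],ex[0]])
f0=np.array([.4897,.1086])
f=q[abs(q[:,2]-.19)<.003]; d=f[:,:2]-f0; x,y=d@ex,d@ey; print(len(f),np.percentile(x,[1,99]),np.percentile(y,[1,50,99]),np.median(f[:,2]))
r=q[(q[:,2]>.25)&(q[:,2]<.262)]; d=r[:,:2]-f0; print(len(r),(d@ex).min(),(d@ex).max(),(d@ey).min(),(d@ey).max())
E
```

```text
t 5.7 pos [0.4916 0.1111 0.3345] phi 100.82 F [ 0.6  0.8 -2.8] w 0.34
shift [-0.06 -0.05 -0.22] turn [ 0.02 -0.05  0.01]
(array([424.8, -55.4]), 18.8, 11, array([12.2, 36.7, 36.1]), np.int32(964))
(array([522.5, -71.4]), 86.4, 41, array([156.6,  29.1, 158.6]), np.int32(4394))
(array([490.3,  56.4]), 68.2, 41, array([117.8,   5.9, 120.4]), np.int32(1462))
(array([472.8, 175.3]), 71.6, 41, array([126.1,   7.8, 124.1]), np.int32(1941))
(array([449.7, 104.5]), 17.1, 8, array([29.8, 30. , 29.9]), np.int32(1402))
(array([606.9, -21.5]), 18.7, 9, array([13.8, 33.3, 35.5]), np.int32(588))
4409 [-0.07593648  0.0312389 ] [-0.01951344  0.0075934   0.03037191] 0.18975081878696898
6829 -0.08185873610290012 0.0685878628708379 -0.06081396807020406 0.07761344630755873
```

View pics/w2.png

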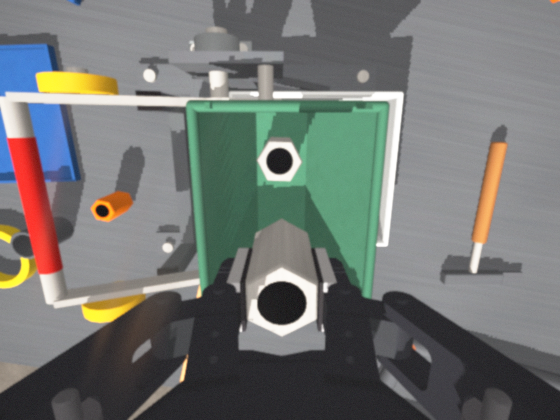

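The wrist picture shows nut3 at (279,160) in the bucket and the held nut at (282,300) centred over the floor strip. The floor centre sits about 4 mm further to +y than I first estimated, so I'll lower with that correction.

```bash
python3 -c "
from h import *
go([.4924,.1132,.216],100.75)"
```

```text
t 5.7 pos [0.4916 0.1111 0.3345] phi 100.82 F [ 0.6  0.8 -2.8] w 0.34
shift [-0.08  0.06  4.74] turn [ 0.02 -0.05  0.01]
```

Request:
jog_arm([
  [[-0.05,0.05,1],[0.02,-0.04,0],20],
  [[-0.05,0.07,2.5],[0.02,-0.04,0],20],
  [[-0.05,0.07,3.6],[0.02,-0.04,0],20],
  [[-0.05,0.07,4.2],[0.02,-0.04,0],20],
  [[-0.05,0.07,4.4],[0.02,-0.04,0],20],
  [[-0.05,0.07,4.4],[0.02,-0.04,0],20],
])

```text
time: 6.45
tool_pos: [0.4936, 0.1125, 0.2283]
tool_rot: [0.002, -0.093, 0.996, -0.0]
contact_force: [-1.0, -0.5, -2.4]
gripper_width: 0.346
grasp_force: 60.3
```

```bash
python3 -c "
from h import *
go([.4924,.1132,.216],100.75)"
```

```text
t 6.45 pos [0.4936 0.1125 0.2283] phi 100.69 F [-1.  -0.5 -2.4] w 0.346
shift [0.05 0.04 0.49] turn [-0.    0.03 -0.01]
```

Request:
jog_arm([
  [[0.03,0.03,0.2],[0,0.02,0],20],
  [[0.03,0.03,0.34],[0,0.02,0],20],
  [[0.03,0.03,0.4],[0,0.02,0],20],
  [[0.03,0.03,0.44],[0,0.02,0],20],
  [[0.03,0.03,0.46],[0,0.02,0],20],
  [[0.03,0.03,0.46],[0,0.02,0],20],
])

```text
time: 7.2
tool_pos: [0.4925, 0.1134, 0.2163]
tool_rot: [0.0, -0.093, 0.996, -0.0]
contact_force: [0.3, 0.1, -2.2]
gripper_width: 0.343
grasp_force: 60.3
```

```bash
python3 -c "
from h import *
go([.4924,.1132,.216],100.75)"
```

```text
t 7.2 pos [0.4925 0.1134 0.2163] phi 100.72 F [ 0.3  0.1 -2.2] w 0.343
shift [ 0.01 -0.01  0.01] turn [-0.    0.01 -0.  ]
```

Not in contact yet, so I'll go on in half-millimetre steps.

Request:
jog_arm([
  [[0,0,0.02],[0,0,0],20],
  [[0,0,0.03],[0,0,0],20],
  [[0,0,0.03],[0,0,0],20],
])

```text
time: 7.58
tool_pos: [0.4925, 0.1134, 0.2156]
tool_rot: [0.0, -0.093, 0.996, -0.0]
contact_force: [-0.4, -1.1, -1.4]
gripper_width: 0.343
grasp_force: 60.3
```

```bash
python3 -c "
from h import *
go([.4924,.1132,.216],100.75)"
```

```text
t 7.575 pos [0.4925 0.1134 0.2156] phi 100.72 F [-0.4 -1.1 -1.4] w 0.343
shift [ 0.01 -0.01 -0.02] turn [-0.    0.01 -0.  ]
```

Request:
jog_arm([
  [[0,0,0.015],[0,0,0],20],
  [[0,0,0.015],[0,0,0],35],
  [[0,0,0.015],[0,0,0],38],
  [[0,0,0.015],[0,0,0],42],
  [[0,0,0.015],[0,0,0],46],
  [[0,0,0.015],[0,0,0],46],
])

```text
time: 8.32
tool_pos: [0.4925, 0.1134, 0.2152]
tool_rot: [0.0, -0.093, 0.996, -0.0]
contact_force: [0.3, 0.8, -0.2]
gripper_width: 0.462
grasp_force: 0.0
```

Request:
jog_arm([
  [[0,0,-0.3],[0,0,0],46],
  [[0,0,-0.9],[0,0,0],46],
  [[0,0,-2],[0,0,0],46],
  [[0,0,-3.5],[0,0,0],60],
  [[0,0,-5],[0,0,0],75],
  [[0,0,-5],[0,0,0],75],
])

```text
time: 9.07
tool_pos: [0.494, 0.1136, 0.346]
tool_rot: [0.005, -0.093, 0.996, -0.0]
contact_force: [0.2, -0.2, -0.2]
gripper_width: 0.753
grasp_force: 0.0
```

```bash
python3 - <<'E'
from h import *
im,P=cloud("wrist"); save(im,"w3.png")
go([.5423,-.3362,.34],92)
for o in nuts(P,.25):print(o)
E
```

```text
t 9.125 pos [0.4932 0.1135 0.3433] phi 100.72 F [-0.3  0.2  0.1] w 0.749
shift [  1.42 -18.04   0.14] turn [-0.    0.04  1.09]
(array([425. , -55.5]), 19.0, 11, array([12.1, 36.1, 36.4]), np.int32(888))
(array([522.6, -71.2]), 86.5, 41, array([157.7,  30.2, 158.8]), np.int32(4022))
(array([514.3,  98.4]), 93.8, 17, array([159.8, 165.4,  91.5]), np.int32(1967))
(array([459.8, 172.6]), 60.1, 41, array([105.1,   8.2, 107. ]), np.int32(1511))
(array([449.6, 104.5]), 17.1, 9, array([29.8, 30.1, 30. ]), np.int32(1302))
(array([492.8, 114.8]), 17.1, 40, array([30.3, 29.5, 30.3]), np.int32(1135))
(array([606.7, -20.5]), 18.7, 7, array([13.3, 33.3, 36.1]), np.int32(386))
```

Both nuts stand in the bucket (450,104 and 493,115 mm, upright). Next is nut A, on its 92° flats.

Request:
jog_arm([
  [[0,-1.5,0],[0,0.04,0.2],75],
  [[0.2,-4,0],[0,0.04,0.6],75],
  [[0.4,-6.5,0],[0,0.04,1.09],75],
  [[0.7,-9,0],[0,0.04,1.09],75],
  [[1,-11.5,0],[0,0.04,1.09],75],
  [[1.2,-14,0.3],[0,0.04,1.09],75],
  [[1.3,-16.3,2],[0,0.04,1.09],75],
  [[1.42,-18.04,4],[0,0.04,1.09],75],
])

```text
time: 10.12
tool_pos: [0.5402, -0.3289, 0.2498]
tool_rot: [-0.002, -0.017, 1.0, -0.001]
contact_force: [0.7, -0.2, -0.4]
gripper_width: 0.75
grasp_force: 0.0
```

Request:
jog_arm([
  [[0,0,2],[0,0,0],75],
  [[0,0,4],[0,0,0],75],
  [[0,0,4.8],[0,0,0],75],
  [[0,0,4.8],[0,0,0],75],
])

```text
time: 10.62
tool_pos: [0.5387, -0.3259, 0.129]
tool_rot: [-0.004, -0.017, 1.0, 0.001]
contact_force: [0.7, -1.1, 0.5]
gripper_width: 0.746
grasp_force: 0.0
```

```bash
python3 - <<'E'
from h import *
im,P=cloud("wrist")
go([.5423,-.3362,.03],92)
for o in nuts(P,.064):print(o)
E
```

```text
t 10.675 pos [ 0.54   -0.3268  0.1315] phi 92.01 F [-0.   0.5  1.3] w 0.748
shift [-0.1  -0.38  4.06] turn [-0.01 -0.03  0.  ]
(array([ 459.4, -354.1]), 17.1, 33, array([30.1, 30.2, 29.9]), np.int32(1930))
(array([ 542.5, -336.5]), 17.3, 32, array([30.4, 29.9, 30.5]), np.int32(1438))
(array([ 587.8, -127.1]), 16.7, 59, array([31.3, 29.9, 29.6]), np.int32(1106))
(array([ 662.9, -211.2]), 10.3, 3, array([18.2,  5.1, 17.6]), np.int32(202))
```

Request:
jog_arm([
  [[-0.1,-0.38,0.8],[0,-0.02,0],75],
  [[-0.1,-0.38,2],[0,-0.02,0],75],
  [[-0.1,-0.38,3.2],[0,-0.02,0],75],
  [[-0.1,-0.38,4],[0,-0.02,0],75],
  [[-0.1,-0.38,4],[0,-0.02,0],75],
])

```text
time: 11.3
tool_pos: [0.5413, -0.3358, 0.0291]
tool_rot: [-0.002, -0.017, 1.0, 0.0]
contact_force: [0.4, 0.2, -1.0]
gripper_width: 0.753
grasp_force: 0.0
```

```bash
python3 -c "
from h import *
go([.5425,-.3364,.03],92)"
```

```text
t 11.3 pos [ 0.5413 -0.3358  0.0291] phi 91.99 F [ 0.4  0.2 -1. ] w 0.753
shift [-0.05 -0.03 -0.03] turn [ 0.01 -0.03 -0.  ]
```

Request:
jog_arm([
  [[-0.04,-0.03,-0.03],[0,-0.02,0],20],
  [[-0.04,-0.03,-0.03],[0,-0.02,0],20],
  [[-0.04,-0.03,-0.03],[0,-0.02,0],20],
  [[-0.04,-0.03,-0.03],[0,-0.02,0],20],
])

```text
time: 11.8
tool_pos: [0.5444, -0.3379, 0.0337]
tool_rot: [0.002, -0.017, 1.0, -0.002]
contact_force: [-0.0, 0.5, 5.5]
gripper_width: 0.343
grasp_force: 60.4
```

```bash
python3 -c "
from h import *
go([.5425,-.3364,.03],92)"
```

```text
t 11.8 pos [ 0.5444 -0.3379  0.0337] phi 92.0 F [-0.   0.5  5.5] w 0.343
shift [0.07 0.06 0.15] turn [-0.02  0.03 -0.  ]
```

Request:
jog_arm([
  [[0,0,-1.5],[0,0,0],20],
  [[0,0,-4],[0,0,0],20],
  [[0,0,-6.5],[0,0,0],20],
  [[0,0,-9],[0,0,0],20],
  [[0,0,-11.2],[0,0,0],20],
  [[0,0,-12.4],[0,0,0],20],
  [[0,0,-12.4],[0,0,0],20],
])

```text
time: 12.68
tool_pos: [0.5434, -0.3373, 0.3445]
tool_rot: [0.002, -0.017, 1.0, -0.002]
contact_force: [0.1, -0.4, -2.5]
gripper_width: 0.341
grasp_force: 59.8
```

```bash
python3 -c "
from h import *
go([.5340,.1217,.34],100.75)"
```

```text
t 12.675 pos [ 0.5434 -0.3373  0.3445] phi 92.0 F [ 0.1 -0.4 -2.5] w 0.341
shift [-0.26 18.36  0.11] turn [-0.03  0.03 -1.09]
```

Request:
jog_arm([
  [[0,1.5,0],[0,0,-0.2],20],
  [[0,4,0],[0,0,-0.6],20],
  [[-0.1,6.5,0],[0,0,-1.09],20],
  [[-0.2,9,0],[-0.02,0.02,-1.09],20],
  [[-0.2,11.5,0],[-0.02,0.02,-1.09],20],
  [[-0.26,14,0],[-0.02,0.02,-1.09],20],
  [[-0.26,16,0],[-0.02,0.02,-1.09],20],
  [[-0.26,17.5,0],[-0.02,0.02,-1.09],20],
])

```text
time: 13.68
tool_pos: [0.5325, 0.1029, 0.3373]
tool_rot: [-0.004, -0.094, 0.996, 0.001]
contact_force: [0.5, 0.5, -2.4]
gripper_width: 0.341
grasp_force: 60.2
```

Request:
jog_arm([
  [[0,0.5,0.5],[0,0,0],20],
  [[0,0.8,1.5],[0,0,0],20],
  [[0,0.8,1.5],[0,0,0],20],
  [[0,0.8,1.5],[0,0,0],20],
])

```text
time: 14.18
tool_pos: [0.5301, 0.1196, 0.303]
tool_rot: [-0.002, -0.093, 0.996, 0.001]
contact_force: [0.0, -0.6, -2.6]
gripper_width: 0.341
grasp_force: 60.0
```

```bash
python3 - <<'E'
from h import *
im,P=cloud("wrist"); save(im,"w4.png")
go([.5342,.1214,.232],100.75)
for o in nuts(P,.25):print(o)
E
```

```text
t 14.225 pos [0.5305 0.1197 0.304 ] phi 100.65 F [ 0.4 -0.1 -1.9] w 0.341
shift [-0.16  0.04  2.88] turn [ 0.01 -0.01 -0.01]
(array([426.7, -48.5]), 13.9, 15, array([ 7.4, 22.5, 26.3]), np.int32(643))
(array([486.6, 117.2]), 97.2, 41, array([191.5, 127. , 191.5]), np.int32(6580))
(array([449.7, 104.4]), 16.9, 10, array([29.8, 30.1, 30.1]), np.int32(2189))
(array([493. , 114.7]), 17.1, 41, array([30.2, 29.9, 30.1]), np.int32(1829))
(array([580.9, -60.7]), 37.4, 52, array([63.1, 26.9, 71.6]), np.int32(1474))
(array([607.2, -20.5]), 18.2, 11, array([13.7, 35. , 34.8]), np.int32(850))
```

Request:
jog_arm([
  [[-0.16,0.04,0.7],[0,0,0],20],
  [[-0.16,0.04,1.6],[0,0,0],20],
  [[-0.16,0.04,2.4],[0,0,0],20],
  [[-0.16,0.04,2.8],[0,0,0],20],
  [[-0.16,0.04,2.9],[0,0,0],20],
  [[-0.16,0.04,2.9],[0,0,0],20],
  [[-0.16,0.04,2.9],[0,0,0],20],
])

```text
time: 15.1
tool_pos: [0.5344, 0.1223, 0.2324]
tool_rot: [-0.0, -0.093, 0.996, 0.001]
contact_force: [-0.0, -1.3, -2.0]
gripper_width: 0.339
grasp_force: 60.1
```

```bash
python3 -c "
from h import *
go([.5342,.1214,.221],100.75)"
```

```text
t 15.1 pos [0.5344 0.1223 0.2324] phi 100.72 F [-0.  -1.3 -2. ] w 0.339
shift [ 0.01 -0.04  0.46] turn [ 0.01 -0.   -0.  ]
```

```bash
python3 - <<'E'
from h import *
def top(P,tp):
    z=P[230:330,240:325,2]-tp[2]; w=P[230:330,240:325]; r=np.hypot(w[...,0]-tp[0],w[...,1]-tp[1])
    k=(r<.021)&(z>.02)&(z<.05); h,e=np.histogram(z[k],np.arange(.02,.05,.001)); i=h.argmax()
    kk=k&(abs(z-e[i]-.0005)<.0025); return np.median(z[kk]),kk.sum()
print(top(np.load("/tmp/w2.npz")["P"],np.array([.4914,.1124,.3342])))
for i in range(3):
    tp=state()["tool_pos"]; im,P=cloud("wrist"); print(top(P,tp),tp,state()["contact_force"].round(1))
E
```

```text
(np.float64(0.03417480382856719), np.int64(4183))
(np.float64(0.030050893038764848), np.int64(3933)) [0.53438283 0.12234979 0.23239701] [ 0.3  0.2 -2.6]
(np.float64(0.030051343030048805), np.int64(3926)) [0.53431599 0.12236745 0.23230417] [-0.1 -0.2 -2.9]
(np.float64(0.030052154398449188), np.int64(3944)) [0.53423708 0.12237326 0.2321737 ] [ 0.   0.4 -3.1]
```

Request:
jog_arm([
  [[0.01,-0.03,0.2],[0,0,0],20],
  [[0.01,-0.03,0.35],[0,0,0],20],
  [[0.01,-0.03,0.42],[0,0,0],20],
  [[0.01,-0.03,0.44],[0,0,0],20],
  [[0.01,-0.03,0.45],[0,0,0],20],
  [[0.01,-0.03,0.45],[0,0,0],20],
])

```text
time: 16.0
tool_pos: [0.5338, 0.1216, 0.2202]
tool_rot: [-0.001, -0.093, 0.996, 0.001]
contact_force: [-0.4, -0.0, -2.2]
gripper_width: 0.345
grasp_force: 60.1
```

```bash
python3 -c "
from h import *
go([.5342,.1214,.2204],100.75)"
```

```text
t 16.0 pos [0.5338 0.1216 0.2202] phi 100.72 F [-0.4 -0.  -2.2] w 0.345
shift [-0.02 -0.01 -0.01] turn [ 0.02 -0.01 -0.  ]
```

Request:
jog_arm([
  [[0,0,0],[0,0,0],36],
  [[0,0,0],[0,0,0],42],
  [[0,0,-0.6],[0,0,0],44],
  [[0,0,-2.5],[0,0,0],44],
  [[0,0,-5],[0,0,0],44],
  [[0,0,-7],[0,0,0],60],
  [[0,0,-7],[0,0,0],60],
  [[0,0,-7],[0,0,0],60],
])

```text
time: 17.0
tool_pos: [0.5341, 0.1212, 0.3956]
tool_rot: [-0.001, -0.093, 0.996, 0.001]
contact_force: [0.0, -0.6, -0.4]
gripper_width: 0.594
grasp_force: 0.0
```

```bash
python3 - <<'E'
from h import *
im,P=cloud("wrist"); save(im,"w5.png"); im2,P2=cloud("side")
go([.47,.19,.40],100.75)
b=cv2.resize(im2[100:280,150:390],(560,420)); save(np.vstack([cv2.resize(im,(400,300)),cv2.resize(b,(400,300))]),"c5.png")
E
```

```text
t 17.1 pos [0.5336 0.1212 0.3933] phi 100.72 F [ 0.7 -0.2 -0.2] w 0.598
shift [ 1.99  3.18 -0.25] turn [ 0.02 -0.03 -0.  ]
```

View pics/c5.png

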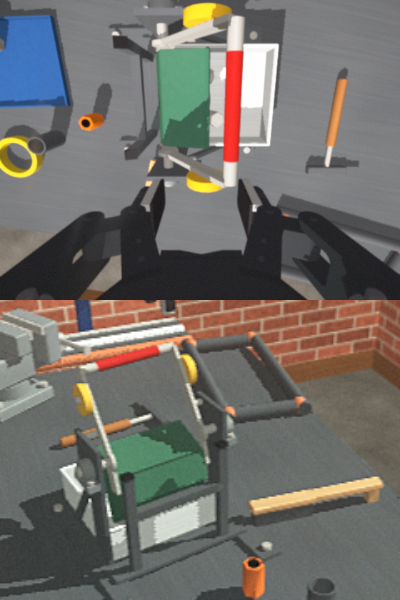

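The combined picture shows the bucket fully dumped, with the red handle up on the dump side at (232,105) in the upper half. Now I'll measure the bar and check the pan.

```bash
python3 - <<'E'
from h import *
a=np.radians(10.75); ex=np.array([np.cos(a),np.sin(a)]); ey=np.array([-ex[1],ex[0]])
im,P=cloud("wrist"); hsv=cv2.cvtColor(im,cv2.COLOR_RGB2HSV)
red=((hsv[...,0]<8)|(hsv[...,0]>174))&(hsv[...,1]>150)&(hsv[...,2]>90)&(P[...,2]>.25)
q=P[red]; x=q[:,:2]@ex; y=q[:,:2]@ey
print(len(q),np.percentile(x,[1,99]),np.percentile(y,[2,50,98]),np.percentile(q[:,2],[50,90,99]))
xm=np.mean(np.percentile(x,[1,99])); ym=np.mean(np.percentile(y,[2,98])); c=xm*ex+ym*ey; print("bar mid",c,np.polyfit(x,y,1))
piv=c-.088*ey; print("pivot from dump",piv)
D=np.load("/tmp/w2.npz"); im,P=D["im"],D["P"]; hsv=cv2.cvtColor(im,cv2.COLOR_RGB2HSV)
red=((hsv[...,0]<8)|(hsv[...,0]>174))&(hsv[...,1]>150)&(hsv[...,2]>90)&(P[...,2]>.2)
q=P[red]; x=q[:,:2]@ex; y=q[:,:2]@ey
print("upright",np.percentile(x,[1,99]),np.percentile(y,[2,50,98]),np.percentile(q[:,2],[50,99]),"piv",xm*ex+(np.mean(np.percentile(y,[2,98]))+.141)*ey)
go(list(c)+[.292+.06],100.75)
im,P=cloud("top"); save(cv2.resize(im[170:300,170:340],None,fx=4,fy=4),"t6.png")
E
```

```text
3369 [0.44587206 0.55261846] [0.04523367 0.05187713 0.05963862] [0.3185033  0.31989894 0.32070544]
bar mid [0.4807031  0.14463715] [0.00209324 0.05100952]
pivot from dump [0.49711722 0.05818152]
upright [0.44612749 0.55261942] [-0.18020813 -0.17076608 -0.16651553] [0.24722394 0.25000519] piv [0.49651996 0.06132735]
t 17.15 pos [0.5336 0.1212 0.3931] phi 100.71 F [-0.5  0.1  0.4] w 0.597
shift [1.89 1.31 1.66] turn [ 0.02 -0.04 -0.  ]
```

View pics/t6.png

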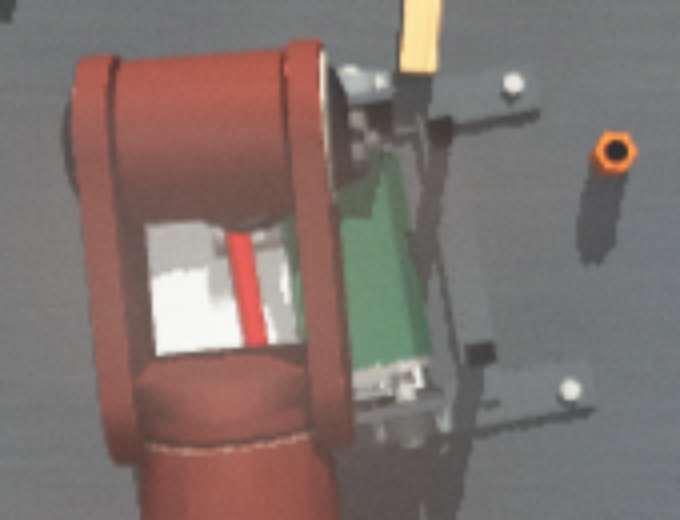

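The arm hides the pan, so I'll check it later. The bar middle is at (.481,.145,.312). Moving down over it.

Request:
jog_arm([
  [[0.9,0.7,0],[0.02,-0.04,0],70],
  [[1.89,1.31,0.3],[0.02,-0.04,0],70],
  [[1.89,1.31,1],[0.02,-0.04,0],70],
  [[1.89,1.31,1],[0.02,-0.04,0],70],
])

```text
time: 17.7
tool_pos: [0.4809, 0.1444, 0.3671]
tool_rot: [-0.0, -0.093, 0.996, -0.0]
contact_force: [0.7, 0.3, 0.5]
gripper_width: 0.699
grasp_force: 0.0
```

```bash
python3 -c "
from h import *
go([.4807,.1446,.292],100.75)"
```

```text
t 17.7 pos [0.4809 0.1444 0.3671] phi 100.72 F [0.7 0.3 0.5] w 0.699
shift [0.   0.01 3.01] turn [-0.   -0.01 -0.  ]
```

Request:
jog_arm([
  [[0,0.01,1],[0,0,0],70],
  [[0,0.01,2.2],[0,0,0],70],
  [[0,0.01,3],[0,0,0],60],
  [[0,0.01,3],[0,0,0],40],
  [[0,0.01,3],[0,0,0],25],
  [[0,0.01,3],[0,0,0],10],
  [[0,0.01,3],[0,0,0],10],
  [[0,0.01,3],[0,0,0],10],
])

```text
time: 18.7
tool_pos: [0.4826, 0.1446, 0.2969]
tool_rot: [0.003, -0.093, 0.996, -0.001]
contact_force: [0.4, -4.6, 5.8]
gripper_width: 0.164
grasp_force: 58.7
```

```bash
python3 - <<'E'
from h import *
go([.4807,.1446,.292],100.75)
s=state(); z0=s["tool_pos"][2]
# arc in tool units: tool y=ey, z down; relative to start angle
r=6.0
for th in np.linspace(1.85,0,29):
    g=lambda t:(-141*np.cos(t)+51*np.sin(t),141*np.sin(t)+51*np.cos(t))
    y,z=g(th); y0,zz=g(1.85); print(round(th,2),round((y-y0)/25,2),round(-(z-zz)/25,2))
E
```

```text
t 18.7 pos [0.4826 0.1446 0.2969] phi 100.7 F [ 0.4 -4.6  5.8] w 0.164
shift [0.07 0.01 0.2 ] turn [-0.01  0.05 -0.01]
1.85 0.0 -0.0
1.78 -0.33 -0.22
1.72 -0.67 -0.42
1.65 -1.03 -0.6
1.59 -1.39 -0.75
1.52 -1.77 -0.88
1.45 -2.15 -0.98
1.39 -2.54 -1.06
1.32 -2.93 -1.11
1.26 -3.33 -1.14
1.19 -3.72 -1.13
1.12 -4.12 -1.11
1.06 -4.51 -1.06
0.99 -4.9 -0.98
0.92 -5.28 -0.87
0.86 -5.66 -0.74
0.79 -6.02 -0.59
0.73 -6.37 -0.41
0.66 -6.72 -0.21
0.59 -7.04 0.01
0.53 -7.36 0.25
0.46 -7.65 0.52
0.4 -7.93 0.8
0.33 -8.19 1.1
0.26 -8.43 1.42
0.2 -8.64 1.75
0.13 -8.84 2.09
0.07 -9.01 2.45
0.0 -9.16 2.82
```

Request:
jog_arm([
  [[0,-0.15,-0.11],[0,0,0],10],
  [[0,-0.33,-0.22],[0,0,0],10],
  [[0,-0.67,-0.42],[0,0,0],10],
  [[0,-1.03,-0.6],[0,0,0],10],
  [[0,-1.39,-0.75],[0,0,0],10],
  [[0,-1.77,-0.88],[0,0,0],10],
  [[0,-2.15,-0.98],[0,0,0],10],
  [[0,-2.15,-0.98],[0,0,0],10],
])

```text
time: 19.7
tool_pos: [0.4921, 0.095, 0.3231]
tool_rot: [0.004, -0.094, 0.996, 0.004]
contact_force: [-1.6, 8.4, 11.1]
gripper_width: 0.159
grasp_force: 59.2
```

```bash
cat > hd.py <<'E'
from h import *
go([.4807,.1446,.292],100.75)
a=np.radians(10.75); ex=np.array([np.cos(a),np.sin(a)]); ey=np.array([-ex[1],ex[0]])
im,P=cloud("side"); hsv=cv2.cvtColor(im,cv2.COLOR_RGB2HSV)
red=((hsv[...,0]<6)|(hsv[...,0]>174))&(hsv[...,1]>180)&(hsv[...,2]>100)&(P[...,2]>.2)&(P[...,2]<.4)&(np.hypot(P[...,0]-.497,P[...,1]-.06)<.2)
q=P[red]; d=q[:,:2]-[.497,.0595]; y=np.median(d@ey); z=np.median(q[:,2])-.19
print(len(q),"bar y,z",y,z,"tilt",np.arctan2(51,-141)-np.arctan2(z,y))
E
python3 hd.py
```

```text
t 19.7 pos [0.4921 0.095  0.3231] phi 100.83 F [-1.6  8.4 11.1] w 0.159
shift [0.08 2.02 1.26] turn [0.05 0.06 0.01]
158 bar y,z 0.029821563089804232 0.1472436515015776 tilt 1.4235637861915453
```

Request:
jog_arm([
  [[0,-0.39,-0.15],[0,0,0],10],
  [[0,-0.78,-0.25],[0,0,0],10],
  [[0,-1.18,-0.3],[0,0,0],10],
  [[0,-1.57,-0.3],[0,0,0],10],
  [[0,-1.97,-0.28],[0,0,0],10],
  [[0,-2.36,-0.23],[0,0,0],10],
  [[0,-2.75,-0.15],[0,0,0],10],
  [[0,-3.13,-0.04],[0,0,0],10],
])

```text
time: 20.75
tool_pos: [0.507, 0.0162, 0.3218]
tool_rot: [0.004, -0.094, 0.996, 0.001]
contact_force: [3.4, 4.0, 4.9]
gripper_width: 0.16
grasp_force: 65.6
```

```bash
python3 hd.py
```

```text
t 20.75 pos [0.507  0.0162 0.3218] phi 100.79 F [3.4 4.  4.9] w 0.16
shift [0.08 5.24 1.2 ] turn [0.01 0.05 0.  ]
179 bar y,z -0.0508146120436709 0.14675667197074793 tilt 0.8904038635275953
```

Request:
jog_arm([
  [[0,-0.38,0.13],[0,0,0],10],
  [[0,-0.74,0.28],[0,0,0],10],
  [[0,-1.09,0.46],[0,0,0],10],
  [[0,-1.44,0.66],[0,0,0],10],
  [[0,-1.76,0.88],[0,0,0],10],
  [[0,-2.08,1.12],[0,0,0],10],
  [[0,-2.37,1.39],[0,0,0],10],
  [[0,-2.65,1.67],[0,0,0],10],
])

```text
time: 21.8
tool_pos: [0.5192, -0.0501, 0.2785]
tool_rot: [0.003, -0.093, 0.996, 0.0]
contact_force: [5.4, 3.5, 2.8]
gripper_width: 0.158
grasp_force: 67.4
```

```bash
python3 hd.py
```

```text
t 21.8 pos [ 0.5192 -0.0501  0.2785] phi 100.72 F [5.4 3.5 2.8] w 0.158
shift [ 0.06  7.94 -0.54] turn [-0.    0.04 -0.  ]
174 bar y,z -0.11762785573727064 0.10515848546893886 tilt 0.3824248109854915
```

Request:
jog_arm([
  [[0,-0.26,0.3],[0,0,0],10],
  [[0,-0.5,0.62],[0,0,0],10],
  [[0,-0.71,0.95],[0,0,0],10],
  [[0,-0.82,1.12],[0,0,0],10],
  [[0,-0.91,1.29],[0,0,0],10],
  [[0,-1,1.46],[0,0,0],10],
  [[0,-1.06,1.6],[0,0,0],10],
  [[0,-1.06,1.6],[0,0,0],10],
])

```text
time: 22.85
tool_pos: [0.524, -0.0763, 0.2375]
tool_rot: [0.002, -0.094, 0.996, -0.0]
contact_force: [6.2, 1.5, -2.0]
gripper_width: 0.161
grasp_force: 68.0
```

```bash
python3 hd.py
```

```text
t 22.85 pos [ 0.524  -0.0763  0.2375] phi 100.73 F [ 6.2  1.5 -2. ] w 0.161
shift [ 0.05  9.   -2.19] turn [-0.01  0.03 -0.  ]
156 bar y,z -0.14450802999132262 0.0640503525544916 tilt 0.07014848328011691
```

Request:
jog_arm([
  [[0,-0.04,0.08],[0,0,0],10],
  [[0,-0.07,0.16],[0,0,0],10],
  [[0,-0.1,0.22],[0,0,0],10],
  [[0,-0.13,0.28],[0,0,0],10],
  [[0,-0.15,0.34],[0,0,0],10],
  [[0,-0.15,0.34],[0,0,0],10],
])

```text
time: 23.65
tool_pos: [0.5246, -0.0793, 0.2298]
tool_rot: [0.002, -0.094, 0.996, 0.001]
contact_force: [5.5, 2.2, 2.4]
gripper_width: 0.156
grasp_force: 68.4
```

```bash
python3 hd.py; python3 - <<'E'
import re
s=open('hd.py').read().replace('im,P=cloud("side")','D=np.load("/tmp/side.npz");im,P=D["im"],D["P"]')
exec(s)
E
```

```text
t 23.65 pos [ 0.5246 -0.0793  0.2298] phi 100.74 F [5.5 2.2 2.4] w 0.156
shift [ 0.05  9.13 -2.48] turn [ 0.01  0.03 -0.  ]
145 bar y,z -0.14793422057484945 0.05620774280013832 tilt 0.016042516202626533
t 23.7 pos [ 0.5246 -0.0793  0.2298] phi 100.74 F [5.6 3.5 2.5] w 0.156
shift [ 0.05  9.13 -2.48] turn [ 0.01  0.03 -0.  ]
255 bar y,z -0.14842649478268657 0.05463063760816622 tilt 0.005615484273684412
```

Request:
jog_arm([
  [[0,-0.01,0.03],[0,0,0],10],
  [[0,-0.02,0.06],[0,0,0],10],
  [[0,-0.02,0.09],[0,0,0],10],
  [[0,-0.02,0.12],[0,0,0],10],
  [[0,-0.02,0.12],[0,0,0],10],
])

```text
time: 24.32
tool_pos: [0.5246, -0.0804, 0.2278]
tool_rot: [0.002, -0.093, 0.996, -0.0]
contact_force: [3.2, 1.3, 4.3]
gripper_width: 0.156
grasp_force: 67.7
```

```bash
python3 hd.py
```

```text
t 24.325 pos [ 0.5246 -0.0804  0.2278] phi 100.7 F [3.2 1.3 4.3] w 0.156
shift [ 0.05  9.17 -2.58] turn [-0.01  0.03 -0.01]
153 bar y,z -0.1486501612542376 0.05402496448174593 tilt 0.0015332836760162394
```

Request:
jog_arm([
  [[0,0,0],[0,0,0],16],
  [[0,0,0],[0,0,0],19],
  [[0,0,0],[0,0,0],24],
  [[0,0,0],[0,0,0],32],
  [[0,0,0],[0,0,0],45],
  [[0,0,0],[0,0,0],60],
  [[0,0,0],[0,0,0],60],
])

```text
time: 25.25
tool_pos: [0.5246, -0.0801, 0.2276]
tool_rot: [0.002, -0.093, 0.996, -0.0]
contact_force: [-0.1, 0.6, -0.2]
gripper_width: 0.597
grasp_force: 0.0
```

```bash
python3 hd.py
```

```text
t 25.25 pos [ 0.5246 -0.0801  0.2276] phi 100.72 F [-0.1  0.6 -0.2] w 0.597
shift [ 0.04  9.16 -2.58] turn [-0.    0.03 -0.  ]
140 bar y,z -0.1485165793528313 0.05399631141567235 tilt 0.0016516102892523143
```

Request:
jog_arm([
  [[0,0,-0.5],[0,0,0],60],
  [[0,0,-1.5],[0,0,0],60],
  [[0,0,-3],[0,0,0],60],
  [[0,0,-5],[0,0,0],60],
  [[0,0,-5.5],[0,0,0],60],
  [[0,-3,-5.5],[0,0,0],60],
  [[0,-4,-5.5],[0,0,0],60],
  [[0,-4,-5.5],[0,0,0],60],
])

```text
time: 26.3
tool_pos: [0.5424, -0.1803, 0.3639]
tool_rot: [0.001, -0.092, 0.996, 0.0]
contact_force: [0.0, 0.0, -0.5]
gripper_width: 0.602
grasp_force: 0.0
```

```bash
python3 hd.py; python3 - <<'E'
from h import *
im,P=cloud("side"); im2,P2=cloud("top")
save(np.hstack([cv2.resize(im2[170:300,180:420],(400,300)),cv2.resize(im[130:390,150:420],(400,300))]),"f7.png")
E
```

```text
t 26.3 pos [ 0.5424 -0.1803  0.3639] phi 100.53 F [ 0.   0.  -0.5] w 0.602
shift [ 0.06 13.23  2.88] turn [ 0.    0.01 -0.03]
254 bar y,z -0.14832965610731508 0.054758657263984406 tilt 0.006586865255199026
```

View pics/f7.png

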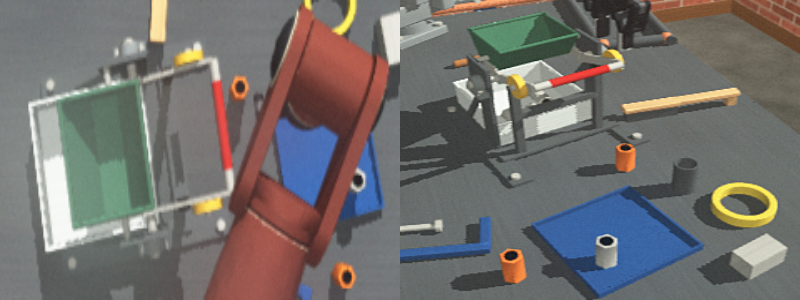

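The bucket is upright, at rest and empty (left, 105,155). The last nut stands in the tray (right, 606,250), and no nut lies on the bench around the stand. The bucket hides the pan floor itself. Handing in.

```bash
python3 -c "
from plant import *
print(job_done())"
```

```text
the job is handed in; nothing more can be done
None
```

I handed the job in at about 26 s. The third nut tripped the bucket, I lowered it empty onto its stop with no slam, and the last nut still stands in its tray. I couldn't see the three dumped nuts, because the bucket hides the pan; none showed in the bucket or on the bench around the stand.

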